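Index the filling funnel to the next open jar

TASK

The jar under the filling funnel is full; move the funnel on to the open jar standing next to it (the jar on the other side is finished and has its blue cap on). Hook your fingertips under the red pull ring, without pinching it, lift the spring index pin clear of its hole, swing the arm by one hole until the funnel stands over that open jar, and let the pin go fully home in the hole there. Be gentle with the ring, nothing is to be picked up, and the jars, the loose caps and everything else on the bench stay where they are.

Things in the scene. Friction and masses are not known exactly. Their poses are not given: they have to be found in the camera images.
- filling_stand: Fixed jar-filling stand: fan-shaped grey base 8 mm thick, widening from a round column towards the robot, to 285 mm radius and 56 degrees either side. Origin: column axis at bench height; z up, -x along the middle of the fan, to the robot. Jar stations: five engraved 46 mm rings on the base, 130 mm from the axis, 22 degrees apart, the middle one on the -x axis. Heights below: above the bench.
- middle_hole (a point): Mouth of the middle hole of the index rail, 250 mm from the column axis on the stand's -x axis, 95 mm up. The steel rail is an arc about the column (radius 232 to 268 mm, 12 mm thick, top at 95 mm) on two end legs, with five 12 mm holes (countersunk to 18 mm) on the 250 mm radius, 22 degrees apart, one at the angle of each jar station. Site axes as the stand's.
- funnel_arm (a joint): Angle of the white swing arm about the column, rad, anticlockwise from above: 0 = middle hole (where it starts), 0.384 per hole, stops at +-0.84. Positive: outer end towards the stand's -y, negative: +y. Bar 26 mm wide, z 96 to 108 mm, to 269 mm from the axis, carrying a white funnel (89 mm mouth, top at 175 mm) at 130 mm. Unlocked it turns easily (0.06 N m) and stays where left.
- funnel_outlet (a point): Lower end of the white funnel's 10 mm stem, 130 mm from the column axis along the arm, 60 mm above the bench (10 mm above an open jar's rim).
- index_pin (a joint): Lift of the spring index pin, m: 0 = home, 0.024 = top stop. The 10 mm round-nosed pin slides upright in a housing (25 mm dia, top at 126 mm) on the arm, 250 mm from the column axis. Home it is 12 mm deep in the rail and locks the arm; over 0.012 it is clear. Spring: 4 N down at home, 5.5 N at 0.016. Off a hole it rides on the rail; let go within 5 mm of a hole's centre it slips in.
- pull_ring: Red ring fixed on top of the pin: 56 mm inside dia, 6 mm bar. Origin: its centre, 159 mm up with the pin home, 234.5 mm from the column axis. Axes turn with the arm: x along the arm to the column, y across, z up. It stands across the arm, top leaning 30 degrees to the column, so its opening faces outwards (to the robot) and up; inner top edge 24 mm above, 14 mm inward of the centre.
- filled_jar: Open white jar, 42 dia x 42 tall, loose on the middle station under the funnel at the start: the one already filled. Origin: centre of its underside, z up.
- open_jar: Identical open white jar without a cap (42 dia x 42 tall, mouth 32 mm) on one of the two stations next to the middle, rim 50 mm above the bench: the one to be filled next. Origin: centre of its underside, z up.
- capped_jar: The same jar closed with a blue screw cap (42 dia, 46 tall in all), loose on the station on the other side of the middle: finished. Origin: centre of its underside, z up.
- cap_1: Loose blue screw cap, 41 dia x 15 tall, lying on an outermost station of the base plate. Origin: centre of its underside, z up.
- cap_2: Loose blue screw cap, 41 dia x 15 tall, lying on an outermost station of the base plate. Origin: centre of its underside, z up.
- bottle: Bystander on the bench: white plastic bottle, 63 dia x 120 tall mm, loose. Origin: centre of its underside, z up.
- weight_big: Bystander on the bench: steel calibration weight, 38 dia x 56 tall mm, loose. Origin: centre of its underside, z up.
- weight_mid: Bystander on the bench: steel calibration weight, 30 dia x 46 tall mm, loose. Origin: centre of its underside, z up.
- timer: Bystander on the bench: white bench timer, 36 x 64 x 58 tall mm, loose. Origin: centre of its underside, z up.
- beaker: Bystander on the bench: low round beige vessel, 98 dia x 34 tall mm, loose. Origin: centre of its underside, z up.
Things that resemble listed ones, but are neither listed nor needed, are in the scene too. Leave any orange or turquoise look-alike of the open_jar alone.

How it is judged:
On the way, in this order (a step that is already met when the one before it is completed fails the run):
1. the index pin is lifted clear of the rail by its ring (value of joint index_pin above 0.0125 m), for 0.1 s.
2. the pin is fully home in the hole at the open jar's station (value of joint index_pin below 0.002 m and horizontal distance between funnel_outlet and open_jar below 0.007 m), for 0.2 s.
At the end, for the whole second after the job is handed in: The pin is home (lift below 2 mm), the funnel outlet is within 7 mm (seen from above) of the open jar's centre, the arm is at rest, and the three jars stand upright within 6 mm of where they stood (all of step 2 and velocity of joint funnel_arm between -0.02 and 0.02 rad/s and angle between each of filled_jar, open_jar, capped_jar's own z axis and vertical below 0.06 rad and distance of each of filled_jar, open_jar, capped_jar from where it was at the start of the episode below 0.006 m); the robot touches nothing.
It fails at once if a jar or loose cap is shifted by more than 6 mm, lifted or knocked over (distance of any of filled_jar, open_jar, capped_jar, cap_1, cap_2 from where it was at the start of the episode above 0.006 m or angle between any of filled_jar, open_jar, capped_jar's own z axis and vertical above 0.2 rad).
It fails at once if something else on the bench is moved by more than 10 mm (distance of any of bottle, weight_big, weight_mid, timer, beaker from where it was at the start of the episode above 0.01 m).
It fails at once if the ring is pinched or forced (more than 25 N between the fingers and the ring) (contact force between the fingers and pull_ring above 25 N).
It also fails if it takes over 45 s, if anything falls off the work surface, if the arm or the gripper's body presses on something with over 40 N, if the wrist force passes 120 N, or if a joint passes its speed limit or range.

ROBOT

A 6-joint arm with a two-finger parallel gripper is mounted at the origin on a cart in front of the work surface, level with it; the furniture and walls round the work are solid. World frame = base frame: x ahead of the robot, y to its left, z up, the work surface at z = 0. Lengths are in m, angles in rad, forces in N, time in s.
With the tool pointing down it reaches from about 0.275 to 0.825 m from the base axis. Payload 5.2 kg.
Tool frame: the origin (TCP) lies on the centre line of the jaws, within the pads' length; the fingertips stand 22 mm ahead of it and the grasp point (between the pads) lies 3 mm ahead of it; z points along the fingers, y is the line along which they close (so a half turn about z gives the same grasp; the last joint's range is limited). The gripper opens to 93 mm and grips with 3 to 60 N. Pads are 15 mm wide; open, the fingers measure 128 mm over their backs; the gripper's body (75 mm by 188 mm) begins 65 mm behind the grasp point.
Start: joints at [-1.431, 0.259, 1.535, -0, 1.348, -0.203], TCP at [0.185, -0.518, 0.241] pointing down, gripper open.
Joint ranges: [-3.14, 3.14], [-0.91, 2.08], [0.19, 2.58], [-1.22, 4.36], [0.22, 2.71], [-3.12, 3.12]. Speed limits (rad/s): [2.57, 2.57, 3.14, 3.14, 3.14, 3.14].

INTERFACE

Orientations are given as a 3x3 rotation matrix whose columns are the frame's x, y, z axes.
In Python, from bench import arm gives the robot as it stands. The module is installed in compiled form; this text tells all that it offers.
- The arm moves only by the tool jog_arm, never from a script. Its argument "moves" is a list of rows, each a list of 6 numbers: the shift along the tool's x, y, z in mm, then the turn, a rotation vector about the tool's x, y, z in rad. In form: [[tx, ty, tz, ax, ay, az], ...]. A call has 1 to 8 rows; each row shifts and turns the commanded pose from where the row before left it, along the tool's axes as they then stand; what a row does not reach is not made up. A row lasts 1/8 s, in which the tool goes at most 62.5 mm and 10.7 degrees, less where a joint would pass 70% of its speed; a pose out of reach is approached as far as the arm can. A call with a gripper value outside its range is refused whole. "hand" is the opening, from 0 (shut) to 1 (fully open), set as the call begins (left out, the last holds). The fingers move at their own pace and stop on an object; the grip force is fixed at half the most. Time passes only in rows, so rows that do not move let the fingers close. It gives the time, the measured TCP pose, the force, the opening and the grip force at its end, in the units of the state.
- arm.get_state(): the state, without advancing time (a new reading comes with each control period).
- arm.read_camera(name): name is "side" or "top"; returns a dict with "color" (384x512x3 uint8, red, green, blue), "K" (3x3 intrinsics, pixels), "T" (4x4, takes a point from camera to world coordinates). Camera axes: x right, y down, z forward; pixel columns grow to the right and rows downward; lengths in m; the calibration is good to about 2 mm. A picture is of the moment at which its call begins. There is no depth.
- arm.hand_in(): hands the job in; it is judged then, once.
The state is a dict: "t": time; "qpos": joint angles; "qvel": joint speeds; "joint_torque": joint torques, N m; "eef_pos": TCP position; "eef_rot": TCP orientation; "force": force on the tool from outside, world axes, zero at the start; "torque": the same for the moment, N m; "finger_gap": finger opening in m; "grasp_force": force on a finger pad.
Only numpy, scipy, OpenCV 4.12 (cv2) and the standard library are available. Lean on these libraries where they do the work, as an engineer would, in place of code of your own. Each camera call takes 0.05 s, during which the arm holds its last target. There are 200 camera calls.

## Working session

There is one attempt and no reset: what is moved stays moved. The work goes in short steps, Python scripts to look and compute and a tool call to move; the robot and the scene stay as the last step left them, time stands still between calls to the robot, and variables do not carry over. Pictures are saved under pics/ and viewed, at most 10 in all, crops included, and the job is handed in when it is done.

Besides the shell and the picture viewer there is one more tool, called after "Emit:" as name(argument=value, ...), one argument or row to a line, values as JSON. jog_arm: Moves the arm, as the interface text tells. Its arguments: {"type":"object","properties":{"moves":{"type":"array"},"hand":{"type":"number"}},"required":["moves"]}

```bash
mkdir -p pics; python3 - <<'E'
from bench import arm
import cv2,numpy as np
for n in("side","top"):
    r=arm.read_camera(n); cv2.imwrite(f"pics/{n}0.png",cv2.resize(r["color"][:,:,::-1],(800,600),interpolation=cv2.INTER_CUBIC))
    np.savez(f"{n}0.npz",**r); print(n,r["K"].round(1).tolist(),r["T"].round(3).tolist())
s=arm.get_state();print(s["t"],s["eef_pos"],s["eef_rot"],s["finger_gap"])
E
```

```text
side [[372.5, 0.0, 254.2], [0.0, 372.5, 192.6], [0.0, 0.0, 1.0]] [[0.986, -0.112, 0.126, 0.407], [-0.169, -0.619, 0.767, -0.85], [-0.008, -0.778, -0.629, 0.9], [0.0, 0.0, 0.0, 1.0]]
top [[496.7, 0.0, 254.4], [0.0, 496.7, 191.6], [0.0, 0.0, 1.0]] [[-0.059, -0.975, 0.214, 0.262], [-0.998, 0.06, -0.006, 0.143], [-0.007, -0.214, -0.977, 1.658], [0.0, 0.0, 0.0, 1.0]]
0.1 [ 0.18480655 -0.51754496  0.23991653] [[ 9.41826170e-01  3.36100281e-01 -2.56825135e-04]
 [ 3.36100245e-01 -9.41824834e-01  1.61468134e-03]
 [ 3.00810564e-04 -1.60706814e-03 -9.99998663e-01]] 0.09264530877608955
```

View pics/side0.png

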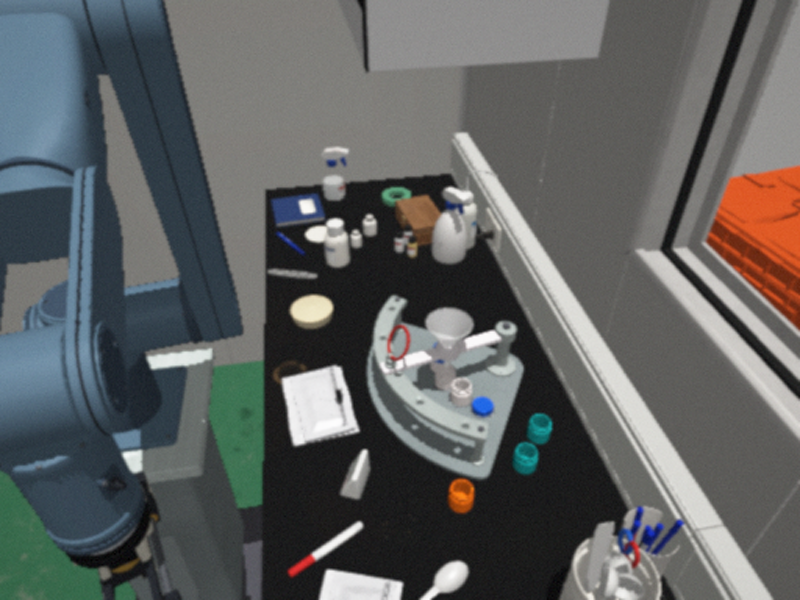

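View pics/top0.png

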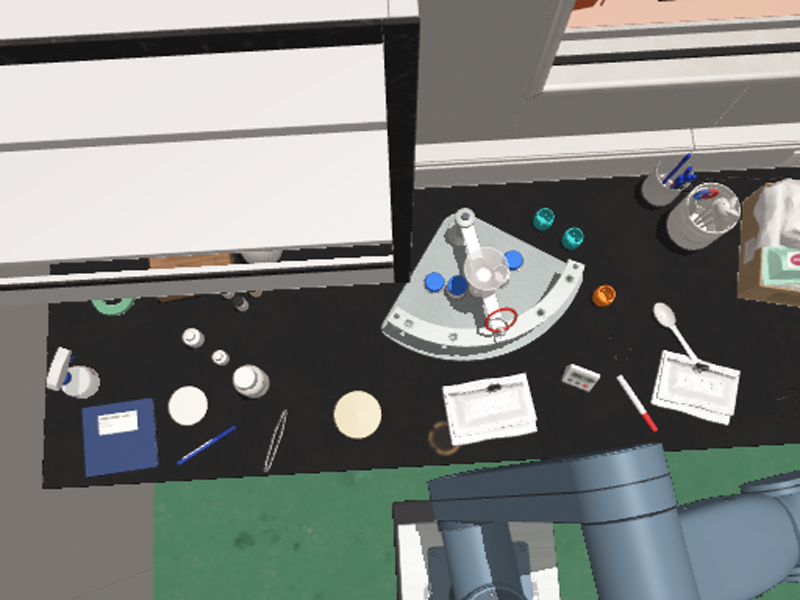

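```bash
python3 - <<'E'
import cv2,numpy as np
a=np.load("top0.npz")["color"][:,:,::-1]; b=np.load("side0.npz")["color"][:,:,::-1]
cv2.imwrite("pics/topc.png",cv2.resize(a[125:235,235:385],(800,587),interpolation=cv2.INTER_CUBIC))
cv2.imwrite("pics/sidec.png",cv2.resize(b[185:305,230:355],None,fx=5,fy=5,interpolation=cv2.INTER_CUBIC))
E
```

```text
(no output)
```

View pics/topc.png

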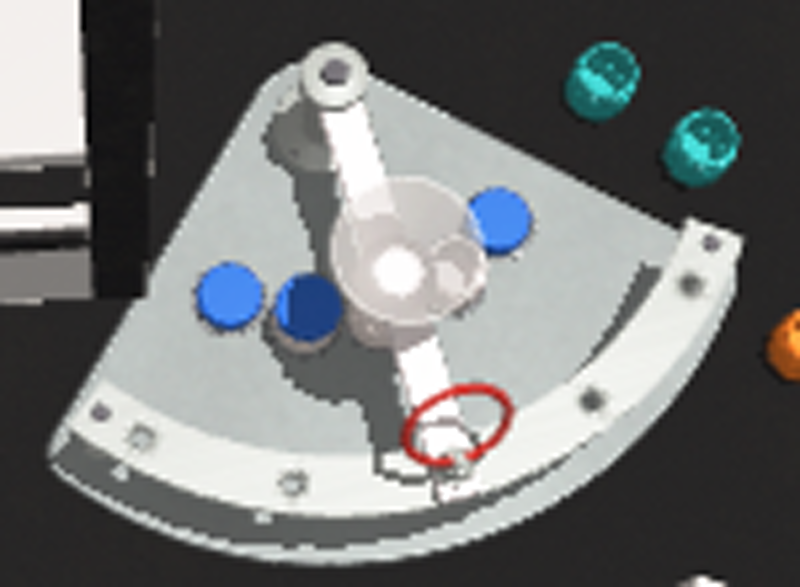

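View pics/sidec.png

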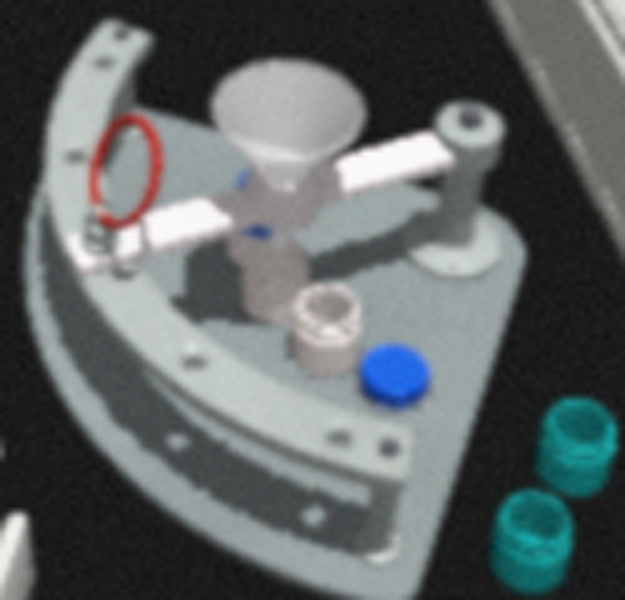

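```bash
cat > h.py <<'E'
import numpy as np
from scipy.optimize import least_squares
C={n:np.load(n+"0.npz") for n in("top","side")}
def proj(n,P):
    T=C[n]["T"];p=(np.asarray(P)-T[:3,3])@T[:3,:3];q=p@C[n]["K"].T;return q[:,:2]/q[:,2:]
def stand(p,P):
    c,s=np.cos(p[2]),np.sin(p[2]);P=np.asarray(P);return P@np.array([[c,s,0],[-s,c,0],[0,0,1]])+[p[0],p[1],0]
E
python3 - <<'E'
from h import *
px=lambda L,s,o:(np.array(L)+.5)/s-.5+o
t=px([(143,437),(292,484),(592,401),(690,285)],5.333,[235,125])
s=px([(104,62),(76,157),(193,362),(338,437)],5,[230,185])
a=np.radians([44,22,-22,-44]);H=np.c_[-.25*np.cos(a),.25*np.sin(a),a*0+.095]
def f(p,w=("top","side")):
    W=stand(p,H);return np.concatenate([(proj(n,W)-dict(top=t,side=s)[n]).ravel() for n in w])
for w in(("top",),("side",),("top","side")):
    r=least_squares(f,[.7,0,0],args=(w,),x_scale=.1);print(w,r.x.round(4),r.fun.round(2))
p=r.x;np.save("p.npy",p)
P=stand(p,[[0,0,0],[-.25,0,.095],[-.2345,0,.159],[-.2205,0,.183]]);print(P.round(4))
print("ring px top crop",(proj("top",P)-[235,125])*5.333,"side",(proj("side",P)-[230,185])*5)
from bench import arm
st=arm.get_state();print(st["qpos"])
E
```

```text
('top',) [ 0.7661 -0.0169  0.2136] [-0.45  0.06  0.21 -0.   -0.   -0.05  0.25 -0.02]
('side',) [ 0.7644 -0.0196  0.2145] [ 0.08 -0.11 -0.26 -0.36 -0.11  0.03  0.27  0.27]
('top', 'side') [ 0.7654 -0.018   0.2135] [-0.12  0.28  0.55  0.21  0.34  0.17  0.6   0.19  0.3  -0.48 -0.04 -0.79
  0.04 -0.49  0.36 -0.27]
[[ 0.7654 -0.018   0.    ]
 [ 0.521  -0.0709  0.095 ]
 [ 0.5362 -0.0677  0.159 ]
 [ 0.5499 -0.0647  0.183 ]]
ring px top crop [[320.20298195 131.24679945]
 [451.68081064 470.05707367]
 [457.23322776 425.44619039]
 [455.13850785 394.18842783]] side [[449.88354479 253.81902059]
 [100.86319075 256.36246636]
 [124.04246025 171.52730015]
 [146.3144549  134.60164954]]
[-1.43081755e+00  2.59269445e-01  1.53593542e+00 -2.97649199e-05
  1.34802251e+00 -2.02788068e-01]
```

Seen: the ring sits at about (458,425) in the top crop and matches the fitted stand. Things that could pass for the open jar:

| Candidate | Position |
|---|---|
| White uncapped jar | side crop (328,330) |
| Filled jar under the funnel | side crop (270,280) |
| Turquoise jars | (577,445) and (532,540) |
| Orange jar | full side image (461,495) |
| Blue-capped jar | top crop (308,308) |

I choose the white one at (328,330). It stands on the −y side, so the swing is +0.384.

```bash
cat >> h.py <<'E'
from scipy.spatial.transform import Rotation as Ro
def tool(yaw,inc):
    z=np.array([np.cos(inc)*np.cos(yaw),np.cos(inc)*np.sin(yaw),-np.sin(inc)]);y=np.array([np.sin(yaw),-np.cos(yaw),0]);return np.c_[np.cross(y,z),y,z]
def rows(p0,R0,p1,R1,n):
    "rows in tool axes (mm, rad) for a straight move"
    w=Ro.from_matrix(R0.T@R1).as_rotvec()/n;out=[];R=R0
    for i in range(n):
        out.append([*np.round((R.T@(np.asarray(p1)-p0))/n*1000,1).tolist(),*w.round(4).tolist()]);R=R@Ro.from_rotvec(w).as_matrix()
    return out
E
python3 - <<'E'
from h import *
from bench import arm
s=arm.get_state();p=np.load("p.npy");R1=tool(.3,np.radians(35))
ring=stand(p,[[-.2345,0,.159]])[0];pre=ring-R1[:,2]*.11;print(pre)
for r in rows(s["eef_pos"],s["eef_rot"],pre+[-.02,0,.06],R1,16):print(r)
E
```

```text
[ 0.45010797 -0.09428849  0.22209341]
[23.3, -19.8, -2.6, -0.0014, 0.06, 0.0024]
[23.4, -19.8, -1.2, -0.0014, 0.06, 0.0024]
[23.4, -19.9, 0.2, -0.0014, 0.06, 0.0024]
[23.3, -19.9, 1.5, -0.0014, 0.06, 0.0024]
[23.1, -20.0, 2.9, -0.0014, 0.06, 0.0024]
[22.8, -20.1, 4.2, -0.0014, 0.06, 0.0024]
[22.5, -20.1, 5.6, -0.0014, 0.06, 0.0024]
[22.1, -20.2, 6.9, -0.0014, 0.06, 0.0024]
[21.6, -20.2, 8.2, -0.0014, 0.06, 0.0024]
[21.0, -20.3, 9.4, -0.0014, 0.06, 0.0024]
[20.3, -20.4, 10.6, -0.0014, 0.06, 0.0024]
[19.6, -20.4, 11.8, -0.0014, 0.06, 0.0024]
[18.8, -20.5, 12.9, -0.0014, 0.06, 0.0024]
[18.0, -20.6, 14.0, -0.0014, 0.06, 0.0024]
[17.1, -20.6, 15.0, -0.0014, 0.06, 0.0024]
[16.1, -20.7, 16.0, -0.0014, 0.06, 0.0024]
```

Emit:
jog_arm(
  moves=[
    [23,-20,-3,0,0.06,0.002],
    [23,-20,-1,0,0.06,0.002],
    [23,-20,0,0,0.06,0.002],
    [23,-20,1,0,0.06,0.002],
    [23,-20,3,0,0.06,0.002],
    [23,-20,4,0,0.06,0.002],
    [22,-20,5,0,0.06,0.002],
    [22,-20,7,0,0.06,0.002],
  ],
  hand=0,
)

```text
t: 1.1
eef_pos: [0.3053, -0.3056, 0.2632]
eef_rot: [[0.84, 0.321, 0.438], [0.283, -0.947, 0.152], [0.463, -0.004, -0.886]]
force: [0.3, 0.1, -0.4]
finger_gap: 0.0174
grasp_force: 0.0
```

Emit:
jog_arm(
  moves=[
    [22,-20,8,0,0.06,0.002],
    [21,-20,9,0,0.06,0.002],
    [20,-20,11,0,0.06,0.002],
    [20,-20,12,0,0.06,0.002],
    [19,-20,13,0,0.06,0.002],
    [18,-20,14,0,0.06,0.002],
    [17,-20,15,0,0.06,0.002],
    [16,-20,16,0,0.06,0.002],
  ],
)

```text
t: 2.1
eef_pos: [0.4276, -0.0965, 0.2863]
eef_rot: [[0.548, 0.31, 0.777], [0.166, -0.951, 0.262], [0.82, -0.014, -0.572]]
force: [1.2, -0.6, -0.5]
finger_gap: 0.0006
grasp_force: 0.0
```

```bash
python3 - <<'E'
from h import *
from bench import arm
s=arm.get_state();p=np.load("p.npy");R1=tool(.3,np.radians(35))
print(s["t"],s["eef_pos"],s["eef_rot"].round(3),R1.round(3),s["qpos"].round(2),s["force"],s["finger_gap"])
ring=stand(p,[[-.2345,0,.159]])[0];pre=ring-R1[:,2]*.06
for r in rows(s["eef_pos"],s["eef_rot"],pre,R1,5):print(r)
E
```

```text
2.1 [ 0.42755352 -0.09650839  0.28627601] [[ 0.548  0.31   0.777]
 [ 0.166 -0.951  0.262]
 [ 0.82  -0.014 -0.572]] [[ 0.548  0.296  0.783]
 [ 0.17  -0.955  0.242]
 [ 0.819  0.    -0.574]] [-1.33 -0.24  2.31  0.99  1.36 -0.45] [ 1.17111483 -0.59942601 -0.54715013] 0.0005753834606393615
[-8.0, 1.4, 21.0, -0.0041, -0.0003, -0.0006]
[-8.0, 1.3, 21.0, -0.0041, -0.0003, -0.0006]
[-8.0, 1.2, 21.0, -0.0041, -0.0003, -0.0006]
[-8.0, 1.1, 21.0, -0.0041, -0.0003, -0.0006]
[-8.0, 1.0, 21.0, -0.0041, -0.0003, -0.0006]
```

Emit:
jog_arm(
  moves=[
    [-8,1,21,-0.004,0,0],
    [-8,1,21,-0.004,0,0],
    [-8,1,21,-0.004,0,0],
    [-8,1,21,-0.004,0,0],
    [-8,1,21,-0.004,0,0],
    [0,0,0,0,0,0],
  ],
)

```text
t: 2.85
eef_pos: [0.4883, -0.0808, 0.1922]
eef_rot: [[0.55, 0.296, 0.781], [0.165, -0.955, 0.246], [0.818, -0.006, -0.575]]
force: [0.0, 0.0, -0.2]
finger_gap: 0.0006
grasp_force: 0.0
```

```bash
python3 - <<'E'
from h import *
from bench import arm
import cv2
for n,x0,y0 in(("side",190,150),("top",230,140)):
    r=arm.read_camera(n);np.savez(n+"1.npz",**r)
a=np.load("side1.npz")["color"][170:270,200:350,::-1];b=np.load("top1.npz")["color"][130:230,235:385,::-1]
cv2.imwrite("pics/c1.png",cv2.resize(np.vstack([a,b]),None,fx=3,fy=3,interpolation=cv2.INTER_CUBIC))
s=arm.get_state();p=np.load("p.npy");R1=tool(.3,np.radians(35))
print(s["t"],s["eef_pos"],s["eef_rot"].round(3),s["qpos"].round(2),s["force"])
ring=stand(p,[[-.2345,0,.159]])[0]
tip=s["eef_pos"]+s["eef_rot"][:,2]*.022
print("tip side px",(proj("side",[tip])-[200,170])*3,"top",(proj("top",[tip])-[235,130])*3+[0,300],
 "ring",(proj("side",[ring])-[200,170])*3,(proj("top",[ring])-[235,130])*3+[0,300])
for r in rows(s["eef_pos"],s["eef_rot"],ring,R1,4):print(r)
E
```

```text
2.95 [ 0.4884502  -0.08179032  0.19346805] [[ 0.549  0.295  0.782]
 [ 0.167 -0.955  0.244]
 [ 0.819 -0.004 -0.574]] [-1.06  0.04  2.4   1.28  0.99 -0.71] [0.02974794 0.04482704 0.37104592]
tip side px [[134.04235124 141.16276722]] top [[271.28160937 549.5469991 ]] ring [[164.42547615 147.91638009]] [[257.20976622 524.32844012]]
[0.1, 0.2, 15.1, -0.0005, 0.0, -0.0008]
[0.1, 0.2, 15.1, -0.0005, 0.0, -0.0008]
[0.1, 0.2, 15.1, -0.0005, 0.0, -0.0008]
[0.1, 0.2, 15.1, -0.0005, 0.0, -0.0008]
```

View pics/c1.png

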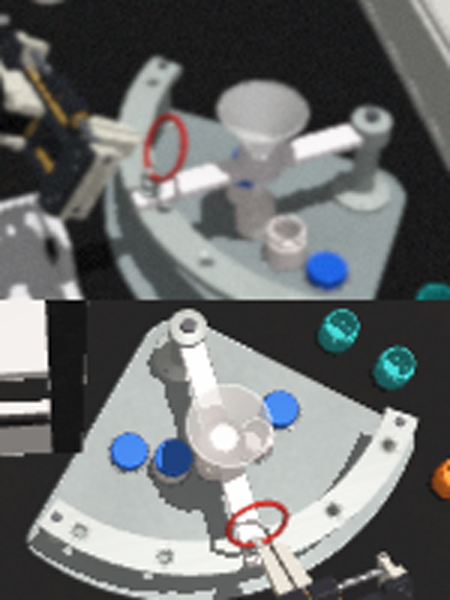

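The closed fingertips are at (138,140) in the upper crop and point at the ring at (164,147). The lower view agrees, with the tips at (262,543) and the ring at (257,524). Going in along the tool axis now.

Emit:
jog_arm(
  moves=[
    [0,0,15,0,0,0],
    [0,0,15,0,0,0],
    [0,0,15,0,0,0],
    [0,0,15,0,0,0],
    [0,0,0,0,0,0],
  ],
)

```text
t: 3.58
eef_pos: [0.5357, -0.0676, 0.1595]
eef_rot: [[0.548, 0.295, 0.783], [0.167, -0.955, 0.243], [0.819, -0.002, -0.573]]
force: [0.3, -0.2, 0.2]
finger_gap: 0.0
grasp_force: 0.0
```

Emit:
jog_arm(
  moves=[
    [4.1,0,-2.9,0,0,0],
    [4.1,0,-2.9,0,0,0],
    [0,0,0,0,0,0],
  ],
)

```text
t: 3.95
eef_pos: [0.5356, -0.0682, 0.17]
eef_rot: [[0.548, 0.294, 0.783], [0.168, -0.956, 0.242], [0.82, -0.001, -0.573]]
force: [-0.8, 0.3, 0.5]
finger_gap: 0.0004
grasp_force: 0.0
```

Emit:
jog_arm(
  moves=[
    [3.3,0,-2.3,0,0,0],
    [0,0,0,0,0,0],
  ],
)

```text
t: 4.2
eef_pos: [0.5356, -0.0677, 0.1733]
eef_rot: [[0.549, 0.295, 0.782], [0.167, -0.956, 0.243], [0.819, -0.002, -0.573]]
force: [-0.4, 0.0, -0.3]
finger_gap: 0.0005
grasp_force: 0.0
```

Emit:
jog_arm(
  moves=[
    [3.3,0,-2.3,0,0,0],
    [0,0,0,0,0,0],
  ],
)

```text
t: 4.45
eef_pos: [0.5356, -0.0676, 0.1772]
eef_rot: [[0.549, 0.295, 0.782], [0.167, -0.956, 0.243], [0.819, -0.002, -0.574]]
force: [0.3, -0.3, 0.1]
finger_gap: 0.0008
grasp_force: 0.0
```

Emit:
jog_arm(
  moves=[
    [3.3,0,-2.3,0,0,0],
    [0,0,0,0,0,0],
  ],
)

```text
t: 4.7
eef_pos: [0.5352, -0.0675, 0.1806]
eef_rot: [[0.55, 0.295, 0.781], [0.167, -0.956, 0.243], [0.818, -0.003, -0.575]]
force: [0.3, -0.7, -4.6]
finger_gap: -0.0
grasp_force: 1.8
```

Emit:
jog_arm(
  moves=[
    [3.3,0,-2.3,0,0,0],
    [3.3,0,-2.3,0,0,0],
    [0,0,0,0,0,0],
  ],
)

```text
t: 5.08
eef_pos: [0.5353, -0.0675, 0.189]
eef_rot: [[0.549, 0.295, 0.782], [0.167, -0.956, 0.243], [0.819, -0.002, -0.574]]
force: [-2.2, -0.7, -4.8]
finger_gap: 0.0004
grasp_force: 2.7
```

Emit:
jog_arm(
  moves=[
    [3.3,0,-2.3,0,0,0],
    [3.3,0,-2.3,0,0,0],
    [0,0,0,0,0,0],
  ],
)

```text
t: 5.45
eef_pos: [0.5355, -0.0676, 0.1972]
eef_rot: [[0.549, 0.295, 0.782], [0.168, -0.956, 0.243], [0.819, -0.002, -0.574]]
force: [-4.6, -0.3, -6.1]
finger_gap: 0.0003
grasp_force: 3.2
```

```bash
python3 - <<'E'
from h import *
from bench import arm
import cv2
for n in("side","top"): np.savez(n+"2.npz",**arm.read_camera(n))
a=np.load("side2.npz")["color"][180:260,220:320,::-1];b=np.load("top2.npz")["color"][150:230,265:365,::-1]
cv2.imwrite("pics/c2.png",cv2.resize(np.hstack([a,b]),None,fx=4,fy=4,interpolation=cv2.INTER_CUBIC))
s=arm.get_state();print(s["t"],s["eef_pos"],s["force"],s["qpos"].round(2))
E
```

```text
5.55 [ 0.53546614 -0.0676087   0.19702737] [-4.12348045 -1.04185689 -5.29740577] [-0.89  0.09  2.33  1.37  0.89 -0.65]
```

View pics/c2.png

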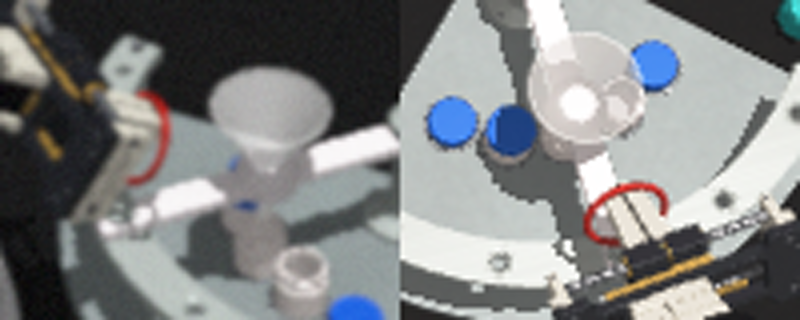

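Lifted about 17 mm: the ring hangs on the fingertips at (150,100) left and (630,205) right, with no pinch. Next is the swing about the column.

```bash
cat >> h.py <<'E'
def swing(s,d,dyaw,n):
    p=np.load("p.npy");c=np.array([p[0],p[1],0]);out=[];P=s["eef_pos"];R=s["eef_rot"]
    for i in range(n):
        Z=Ro.from_rotvec([0,0,d/n]).as_matrix();Q=Z@(P-c)+c;Y=Ro.from_rotvec([0,0,dyaw/n]).as_matrix()@R
        out.append([*(R.T@(Q-P)*1000).round(1).tolist(),*Ro.from_matrix(R.T@Y).as_rotvec().round(4).tolist()]);P,R=Q,Y
    return out,P,R
E
python3 - <<'E'
from h import *
from bench import arm
o,P,R=swing(arm.get_state(),.384,.2,16)
for r in o:print(r)
print(P,R.round(3))
E
```

```text
[-0.2, 5.6, -0.4, 0.0102, -0.0, -0.0072]
[-0.2, 5.6, -0.3, 0.0102, -0.0, -0.0072]
[-0.2, 5.6, -0.2, 0.0102, -0.0, -0.0072]
[-0.1, 5.6, -0.2, 0.0102, -0.0, -0.0072]
[-0.1, 5.6, -0.1, 0.0102, -0.0, -0.0072]
[-0.0, 5.6, -0.1, 0.0102, -0.0, -0.0072]
[-0.0, 5.6, -0.0, 0.0102, -0.0, -0.0072]
[0.0, 5.6, 0.0, 0.0102, -0.0, -0.0072]
[0.1, 5.6, 0.1, 0.0102, -0.0, -0.0072]
[0.1, 5.6, 0.1, 0.0102, -0.0, -0.0072]
[0.1, 5.6, 0.2, 0.0102, -0.0, -0.0072]
[0.2, 5.6, 0.2, 0.0102, -0.0, -0.0072]
[0.2, 5.6, 0.3, 0.0102, -0.0, -0.0072]
[0.3, 5.6, 0.3, 0.0102, -0.0, -0.0072]
[0.3, 5.6, 0.4, 0.0102, -0.0, -0.0072]
[0.3, 5.6, 0.4, 0.0102, -0.0, -0.0072]
[ 0.57080087 -0.15012306  0.19702737] [[ 0.505  0.479  0.718]
 [ 0.273 -0.878  0.393]
 [ 0.819 -0.003 -0.574]]
```

Emit:
jog_arm(
  moves=[
    [-0.2,5.6,-0.4,0.01,0,-0.007],
    [-0.2,5.6,-0.3,0.01,0,-0.007],
    [-0.2,5.6,-0.2,0.01,0,-0.007],
    [-0.1,5.6,-0.2,0.01,0,-0.007],
  ],
)

```text
t: 6.05
eef_pos: [0.5413, -0.0902, 0.1967]
eef_rot: [[0.54, 0.342, 0.769], [0.194, -0.94, 0.281], [0.819, -0.003, -0.574]]
force: [-6.4, -1.9, -5.1]
finger_gap: 0.0006
grasp_force: 3.8
```

Emit:
jog_arm(
  moves=[
    [-0.1,5.6,-0.1,0.01,0,-0.007],
    [0,5.6,-0.1,0.01,0,-0.007],
    [0,5.6,0,0.01,0,-0.007],
    [0,5.6,0,0.01,0,-0.007],
  ],
)

```text
t: 6.55
eef_pos: [0.5489, -0.1116, 0.1964]
eef_rot: [[0.531, 0.387, 0.754], [0.221, -0.922, 0.318], [0.818, -0.002, -0.575]]
force: [-9.2, -3.1, -6.5]
finger_gap: 0.0003
grasp_force: 4.4
```

Emit:
jog_arm(
  moves=[
    [-0.5,5.6,-0.7,0.01,0,-0.007],
    [-0.5,5.6,-0.7,0.01,0,-0.007],
    [0,5.6,0.1,0.01,0,-0.007],
    [0.1,5.6,0.2,0.01,0,-0.007],
  ],
)

```text
t: 7.05
eef_pos: [0.5571, -0.1319, 0.1969]
eef_rot: [[0.518, 0.432, 0.738], [0.246, -0.902, 0.355], [0.819, -0.002, -0.573]]
force: [-1.9, 0.1, -5.3]
finger_gap: 0.0006
grasp_force: 2.6
```

Emit:
jog_arm(
  moves=[
    [0.2,5.6,0.3,0.01,0,-0.007],
    [0.2,5.6,0.3,0.01,0,-0.007],
    [0.2,5.6,0.3,0.01,0,-0.007],
    [0,0,0,0,0,0],
  ],
)

```text
t: 7.55
eef_pos: [0.5656, -0.1468, 0.1968]
eef_rot: [[0.509, 0.463, 0.725], [0.264, -0.886, 0.381], [0.819, -0.002, -0.573]]
force: [-2.8, -1.2, -7.0]
finger_gap: 0.0007
grasp_force: 3.2
```

```bash
python3 - <<'E'
from h import *
from bench import arm
import cv2
for n in("side","top"): np.savez(n+"3.npz",**arm.read_camera(n))
a=np.load("side3.npz")["color"][185:285,240:340,::-1];b=np.load("top3.npz")["color"][130:230,275:375,::-1]
cv2.imwrite("pics/c3.png",cv2.resize(np.hstack([a,b]),None,fx=4,fy=4,interpolation=cv2.INTER_CUBIC))
s=arm.get_state();print(s["t"],s["eef_pos"],s["force"],s["qpos"].round(2))
p=np.load("p.npy")
for d in(.3,.34,.384,.43):
    A=lambda r,z,t=0:stand([*p[:2],p[2]+d],[[-r,t,z]])
    # bar centre (near column, and outer end), funnel mouth centre, ring lifted
    print(d,*[((proj(n,np.vstack([A(.04,.108),A(.06,.108,.013),A(.06,.108,-.013),A(.13,.175),A(.269,.108),A(.2345,.176)]))-o)*4+q).round(0).tolist() for n,o,q in(("side",[240,185],[0,0]),("top",[275,130],[400,0]))])
E
```

```text
7.65 [ 0.56524434 -0.14607244  0.19669796] [-4.61116223 -2.04499934 -4.71920889] [-0.99  0.27  2.08  1.16  1.09 -0.64]
0.3 [[299.0, 129.0], [269.0, 131.0], [293.0, 149.0], [221.0, 115.0], [72.0, 270.0], [111.0, 179.0]] [[517.0, 79.0], [518.0, 107.0], [544.0, 90.0], [591.0, 147.0], [679.0, 311.0], [669.0, 258.0]]
0.34 [[300.0, 130.0], [270.0, 133.0], [296.0, 150.0], [226.0, 118.0], [82.0, 279.0], [120.0, 186.0]] [[519.0, 78.0], [521.0, 106.0], [546.0, 88.0], [596.0, 143.0], [690.0, 304.0], [679.0, 251.0]]
0.384 [[302.0, 131.0], [273.0, 135.0], [299.0, 152.0], [232.0, 122.0], [94.0, 288.0], [131.0, 194.0]] [[521.0, 76.0], [524.0, 105.0], [549.0, 86.0], [602.0, 139.0], [702.0, 295.0], [689.0, 243.0]]
0.43 [[304.0, 132.0], [275.0, 137.0], [302.0, 153.0], [238.0, 126.0], [107.0, 298.0], [143.0, 202.0]] [[522.0, 75.0], [527.0, 103.0], [551.0, 83.0], [608.0, 134.0], [714.0, 286.0], [700.0, 234.0]]
```

View pics/c3.png

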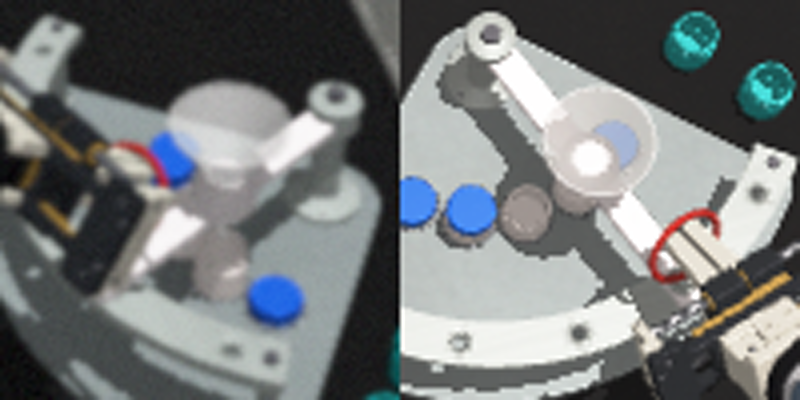

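Funnel mouth at (600,141) and ring at (685,246) in the top view. That puts the arm at about 0.366, roughly 4.5 mm short at the pin; I'll add that and then lower.

Emit:
jog_arm(
  moves=[
    [0,4.5,0.2,0.005,0,-0.004],
    [0,0,0,0,0,0],
    [0,0,0,0,0,0],
  ],
)

```text
t: 8.02
eef_pos: [0.5675, -0.1498, 0.1967]
eef_rot: [[0.507, 0.469, 0.723], [0.267, -0.883, 0.386], [0.819, -0.002, -0.573]]
force: [-3.3, -2.2, -5.4]
finger_gap: 0.0007
grasp_force: 3.3
```

Emit:
jog_arm(
  moves=[
    [-2.5,0,1.7,0,0,0],
    [-2.5,0,1.7,0,0,0],
    [-2.5,0,1.7,0,0,0],
    [0,0,0,0,0,0],
  ],
)

```text
t: 8.52
eef_pos: [0.5674, -0.1497, 0.1874]
eef_rot: [[0.507, 0.469, 0.723], [0.267, -0.883, 0.386], [0.819, -0.003, -0.573]]
force: [-2.8, -1.0, -4.8]
finger_gap: 0.0007
grasp_force: 2.8
```

```bash
python3 - <<'E'
from h import *
from bench import arm
s=arm.get_state();print(s["t"],s["eef_pos"],s["force"])
np.savez("top4.npz",**arm.read_camera("top"))
import cv2
for k in (0,3,4):
    g=np.load(f"top{k}.npz")["color"].astype(int);m=(g[...,0]-g[...,1]>70)&(g[...,0]-g[...,2]>70);m[:, :285]=0;m[:,370:]=0;m[:150]=0;m[230:]=0
    m[:,:]&= (np.arange(512)<365)[None]
    y,x=np.nonzero(m);print(k,x.min(),x.max(),y.min(),y.max(),len(x))
E
```

```text
8.525 [ 0.5673624  -0.14971368  0.18735806] [-2.84082482 -1.02951365 -4.78419774]
0 310 330 197 211 75
3 337 354 182 200 54
4 338 354 182 199 55
```

The load is still carried at about 8 mm of lift, so the pin is already entering the hole. Lowering the rest.

Emit:
jog_arm(
  moves=[
    [-2.5,0,1.7,0,0,0],
    [-2.5,0,1.7,0,0,0],
    [-2.5,0,1.7,0,0,0],
    [0,0,0,0,0,0],
  ],
)

```text
t: 9.07
eef_pos: [0.5677, -0.1498, 0.179]
eef_rot: [[0.506, 0.469, 0.724], [0.267, -0.883, 0.386], [0.82, -0.002, -0.572]]
force: [-0.1, -1.1, -1.9]
finger_gap: 0.0003
grasp_force: 0.7
```

Emit:
jog_arm(
  moves=[
    [-4,0,2.8,0,0,0],
    [-4,0,2.8,0,0,0],
    [-4,0,2.8,0,0,0],
    [0,0,0,0,0,0],
  ],
)

```text
t: 9.57
eef_pos: [0.5672, -0.1497, 0.1634]
eef_rot: [[0.508, 0.469, 0.723], [0.267, -0.883, 0.386], [0.819, -0.003, -0.573]]
force: [-0.1, 0.2, -0.2]
finger_gap: 0.0004
grasp_force: 0.0
```

Emit:
jog_arm(
  moves=[
    [0,0,-10,0,0,0],
    [0,0,-15,0,0,0],
    [0,0,-20,0,0,0],
    [0,0,-25,0,0,0],
    [0,0,-25,0,0,0],
    [0,0,-25,0,0,0],
    [0,0,0,0,0,0],
  ],
)

```text
t: 10.45
eef_pos: [0.4798, -0.1981, 0.234]
eef_rot: [[0.507, 0.467, 0.724], [0.269, -0.884, 0.382], [0.819, 0.001, -0.574]]
force: [-0.8, -0.3, -0.6]
finger_gap: 0.0005
grasp_force: 0.0
```

```bash
python3 - <<'E'
from h import *
from bench import arm
import cv2
for n in("side","top"): np.savez(n+"5.npz",**arm.read_camera(n))
a=np.load("side5.npz")["color"][185:285,240:340,::-1];b=np.load("top5.npz")["color"][130:230,275:375,::-1]
cv2.imwrite("pics/c5.png",cv2.resize(np.hstack([a,b]),None,fx=4,fy=4,interpolation=cv2.INTER_CUBIC))
s=arm.get_state();print(s["t"],s["eef_pos"],s["force"],s["qvel"].round(3))
p=np.load("p.npy");d=.384;A=lambda r,z,t=0:stand([*p[:2],p[2]+d],[[-r,t,z]])
for lift in(0,.012):print(lift,*[((proj(n,np.vstack([A(.13,.175),A(.2345,.159+lift),A(.219,.1858+lift)]))-o)*4+q).round(0).tolist() for n,o,q in(("side",[240,185],[0,0]),("top",[275,130],[400,0]))])
E
```

```text
10.55 [ 0.48030205 -0.19660011  0.23289496] [-0.04365976 -0.79868668 -0.08056161] [ 0.018  0.015  0.008  0.002 -0.002 -0.001]
0 [[232.0, 122.0], [130.0, 212.0], [147.0, 173.0]] [[602.0, 139.0], [685.0, 248.0], [678.0, 225.0]]
0.012 [[232.0, 122.0], [131.0, 199.0], [147.0, 160.0]] [[602.0, 139.0], [688.0, 245.0], [681.0, 221.0]]
```

View pics/c5.png

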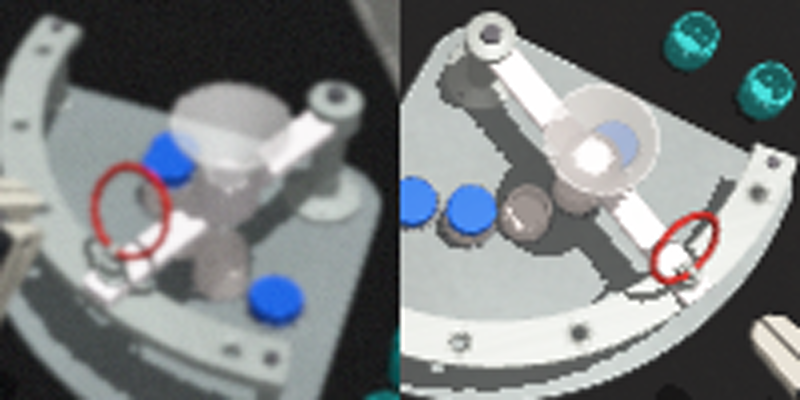

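The ring centre is at (131,211) in the side crop, against (130,212) predicted for the pin home. The funnel mouth at (602,140) matches the open jar's station, the jars and caps are undisturbed, and the fingers are clear. Handing in.

```bash
python3 -c "
from bench import arm
print(arm.hand_in())"
```

```text
the job is handed in; nothing more can be done
None
```

The funnel now stands over the open jar with the index pin home in that hole, judged from the camera images and the force readings; the job was handed in at about 10.6 s, but the hand-in returned no verdict.

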